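Line up salvaged capacitors by size for testing

ROBOT

A 7-joint arm with a two-finger parallel gripper is mounted at the origin on the work surface. World frame = base frame: x ahead of the robot, y to its left, z up, the work surface at z = 0. Lengths are in m, angles in rad, forces in N, time in s.
With the tool pointing down it reaches from about 0.425 to 0.925 m from the base axis. Payload 6.8 kg.
Tool frame: the origin (TCP) lies on the centre line of the jaws, within the pads' length; the fingertips stand 17 mm ahead of it and the grasp point (between the pads) lies 2 mm behind it (nose_length is the distance from the TCP to the fingertips, in m); z points along the fingers, x is the direction in which the jaws open and shut, and the axes are right-handed (so a half turn about z gives the same grasp; the last joint's range is limited). The gripper opens to 85 mm and grips with 20 to 120 N. Pads are 22 mm wide; open, the fingers measure 114 mm over their backs; the gripper's body (76 mm by 85 mm) begins 54 mm behind the grasp point. The pads swing forward as they close: fully open they stand 13 mm farther back than shut.
Start: joints at [1.012, 0.477, 0.022, 1.555, -0.011, 1.109, -0.083], TCP at [0.294, -0.608, 0.248] pointing down, gripper open.
Joint ranges: [-2.96, 2.96], [-0.34, 2.1], [-1.41, 1.46], [0.24, 2.44], [-1.37, 4.51], [0.17, 1.92], [-2.96, 2.96]. Speed limits (rad/s): [2.39, 2.39, 3.14, 3.14, 3.14, 3.14, 3.14].

INTERFACE

Orientations are given as a unit quaternion [w, x, y, z].
In Python, from station import * gives the robot as it stands.
- The arm moves only by the tool send_rows, never from a script. Its argument "commands" is a list of rows, each an object with "translation": the shift along the tool's x, y, z in m, a list of three; "rot": the turn, a rotation vector about the tool's x, y, z in degrees, a list of three; "grip": the finger opening in m, from 0 to 0.0854. In form: [{"translation": [tx, ty, tz], "rot": [rx, ry, rz], "grip": grip}, ...]. A call has exactly 5 rows; each row shifts and turns the commanded pose from where the row before left it, along the tool's axes as they then stand; what a row does not reach is not made up. A row lasts 1/12 s, in which the tool goes at most 41.7 mm and 7.16 degrees, less where a joint would pass 70% of its speed; a pose out of reach is approached as far as the arm can. A call with a gripper value outside its range is refused whole. The fingers move at their own pace and stop on an object; "force" is the grip in N (left out, the last holds). Time passes only in rows, so rows that do not move let the fingers close, or fill a call up. It gives the time, the measured TCP pose, the force and the opening at its end, in the units of the state.
- get_obs(): the state, without advancing time (a new reading comes with each control period).
- read_camera(name): name is "side" or "top" or "wrist"; returns a dict with "pixels" (480x640x3 uint8, red, green, blue), "depth" (480x640 float32, m along the optical axis (not along the pixel's ray), 0 where there is no reading), "mtx" (3x3 intrinsics, pixels), "dist" ([k1, k2, p1, p2, k3] as OpenCV has them; the pictures are not rectified), "extrinsics" (4x4, takes a point from camera to world coordinates). Camera axes: x right, y up, looking along -z (the intrinsics and any distortion apply to the point x, -y, -z); pixel columns grow to the right and rows downward; lengths in m; the calibration is good to about 2 mm. A picture is of the moment at which its call begins.
- hand_in(): hands the job in, once; it reports no verdict.
The state is a dict: "t": time; "q": joint angles; "joint_vel": joint speeds; "joint_torque": joint torques, N m; "eef_pos": TCP position; "tool_rot": TCP orientation; "contact_force": force on the tool from outside, world axes, zero at the start; "torque": the same for the moment, N m; "gripper_width": opening from 0.0 (shut) to 1.0 (fully open).
Only numpy, scipy, OpenCV 4.12 (cv2) and the standard library are available. Lean on these libraries where they do the work, as an engineer would, in place of code of your own. Each camera call takes 0.05 s, during which the arm holds its last target.

TASK

Line up the four blue capacitors on the four rubber pads of the test strip in order of size, the smallest on the pad nearest the yellow test meter and the largest on the pad farthest from it. Stand each one upright and centred on its pad, without knocking any of them over, and leave them there.

Things in the scene. Friction and masses are not known exactly. Their poses are not given: they have to be found in the camera images.
- cap_c: the smallest of the four loose capacitors: an upright blue cylinder, 32 mm in diameter and 45 mm tall, with a black lid that carries two brass screw posts 6 mm high (total height 51 mm). Origin at the centre of its underside, z up along its axis; its yaw means nothing. Low odds and ends (up to 25 mm high) lie between the capacitors, to their left and right
- cap_a: the second smallest of the four loose capacitors: an upright blue cylinder, 42 mm in diameter and 60 mm tall, with a black lid that carries two brass screw posts 6 mm high (total height 66 mm). Origin at the centre of its underside, z up along its axis; its yaw means nothing. Low odds and ends (up to 25 mm high) lie between the capacitors, to their left and right
- cap_d: the second largest of the four loose capacitors: an upright blue cylinder, 52 mm in diameter and 75 mm tall, with a black lid that carries two brass screw posts 6 mm high (total height 81 mm). Origin at the centre of its underside, z up along its axis; its yaw means nothing. Low odds and ends (up to 25 mm high) lie between the capacitors, to their left and right
- cap_b: the largest of the four loose capacitors: an upright blue cylinder, 62 mm in diameter and 90 mm tall, with a black lid that carries two brass screw posts 6 mm high (total height 96 mm). Origin at the centre of its underside, z up along its axis; its yaw means nothing. Low odds and ends (up to 25 mm high) lie between the capacitors, to their left and right
- pad_1: fixed black rubber pad with a white dot at its centre, at the left end (+y end) of the row of four, seen from the robot; 70 mm in diameter, 2 mm thick. The pads are alike, 100 mm apart in line along their y axes, on a fixed aluminium strip 400 x 82 mm, 6 mm thick. Origin at the centre of its underside; its top is 2 mm above that, 8 mm above the table
- pad_2: fixed black rubber pad with a white dot at its centre, at the second place from the left end of the row of four, seen from the robot; 70 mm in diameter, 2 mm thick. The pads are alike, 100 mm apart in line along their y axes, on a fixed aluminium strip 400 x 82 mm, 6 mm thick. Origin at the centre of its underside; its top is 2 mm above that, 8 mm above the table
- pad_3: fixed black rubber pad with a white dot at its centre, at the second place from the right end of the row of four, seen from the robot; 70 mm in diameter, 2 mm thick. The pads are alike, 100 mm apart in line along their y axes, on a fixed aluminium strip 400 x 82 mm, 6 mm thick. Origin at the centre of its underside; its top is 2 mm above that, 8 mm above the table
- pad_4: fixed black rubber pad with a white dot at its centre, at the right end (-y end) of the row of four, seen from the robot; 70 mm in diameter, 2 mm thick. The pads are alike, 100 mm apart in line along their y axes, on a fixed aluminium strip 400 x 82 mm, 6 mm thick. Origin at the centre of its underside; its top is 2 mm above that, 8 mm above the table
- meter: the hand-held test meter, fixed: a yellow and black case 180 x 88 mm, 36 mm high (50 mm with its dial), with a screen and a round dial, lying on the table just beyond either the left or the right end of the row of pads (a dark soldering-iron stand lies beyond the other end). Origin at the centre of its underside, long side along x

How it is judged:
At the end, for the whole second after the job is handed in: The capacitors stand on the pads in order of size, smallest on the pad nearest the meter and largest on the farthest: each one's centre within 13 mm of its pad's centre, resting on the pad, upright within 0.1 rad (6 degrees), released and at rest (((world y of meter above 0 m and horizontal distance between cap_c and pad_1 below 0.013 m and z of cap_c in the frame of pad_1 below 0.006 m and horizontal distance between cap_a and pad_2 below 0.013 m and z of cap_a in the frame of pad_2 below 0.006 m and horizontal distance between cap_d and pad_3 below 0.013 m and z of cap_d in the frame of pad_3 below 0.006 m and horizontal distance between cap_b and pad_4 below 0.013 m and z of cap_b in the frame of pad_4 below 0.006 m) or (world y of meter below 0 m and horizontal distance between cap_c and pad_4 below 0.013 m and z of cap_c in the frame of pad_4 below 0.006 m and horizontal distance between cap_a and pad_3 below 0.013 m and z of cap_a in the frame of pad_3 below 0.006 m and horizontal distance between cap_d and pad_2 below 0.013 m and z of cap_d in the frame of pad_2 below 0.006 m and horizontal distance between cap_b and pad_1 below 0.013 m and z of cap_b in the frame of pad_1 below 0.006 m)) and angle between each of cap_c, cap_a, cap_d, cap_b's own z axis and vertical below 0.1 rad and linear speed of each of cap_c, cap_a, cap_d, cap_b below 0.02 m/s and angular speed of each of cap_c, cap_a, cap_d, cap_b below 0.2 rad/s); the robot touches nothing.
It fails at once if a capacitor is knocked over (angle between any of cap_c, cap_a, cap_d, cap_b's own z axis and vertical above 0.7 rad).
It also fails if it takes over 115 s, if anything falls off the work surface, if the arm or the gripper's body presses on something with over 40 N, if the wrist force passes 120 N, or if a joint passes its speed limit or range.

## Working session

There is one attempt and no reset: what is moved stays moved. The work goes in short steps, Python scripts to look and compute and a tool call to move; the robot and the scene stay as the last step left them, time stands still between calls to the robot, and variables do not carry over. Pictures are saved under pics/ and viewed, and the job is handed in when it is done.

Besides the shell and the picture viewer there is one more tool, called after ">>>" by a JSON object that holds its "op" and its "data". send_rows: Moves the arm, as the interface text tells. Its arguments: {"type":"object","properties":{"commands":{"type":"array","items":{"type":"object","properties":{"translation":{"type":"array","items":{"type":"number"}},"rot":{"type":"array","items":{"type":"number"}},"grip":{"type":"number"}}}},"force":{"type":"number"}},"required":["commands"]}

```bash
ls; mkdir -p pics; python3 - <<'E'
from station import *
import cv2,pickle
o=get_obs();print(o)
d={}
for n in ["top","side"]:
    r=read_camera(n);d[n]=r
    cv2.imwrite(f"pics/{n}0.png",r["pixels"][:,:,::-1]);print(n,r["mtx"],r["dist"],r["extrinsics"])
pickle.dump(d,open("c0.pkl","wb"))
E
```

```text
pics
{'t': 0.0, 'q': array([ 1.01190982,  0.47778479,  0.0223442 ,  1.55647991, -0.01151618,
        1.1093019 , -0.08307561]), 'joint_vel': array([ 0.00090685,  0.00010671,  0.00033091, -0.0002255 , -0.00125916,
       -0.00048885, -0.00018301]), 'joint_torque': array([ 7.23485828e-04, -5.96452045e+01,  1.60844665e+00, -2.81197751e+01,
        1.24697608e-02,  9.49470385e-03, -1.69559803e-05]), 'eef_pos': array([ 0.2938172 , -0.60705681,  0.24732403]), 'tool_rot': array([-4.36242897e-04,  8.47261309e-01, -5.31175511e-01, -8.13322787e-04]), 'contact_force': array([-0.22922146, -0.53624286,  0.13520772]), 'torque': array([-0.04580303, -0.00032916,  0.02597158]), 'gripper_width': 1.0000714159365478}
top [[515.32227177   0.         317.21691939]
 [  0.         515.32227177 235.00751175]
 [  0.           0.           1.        ]] [-0.05784379  0.          0.          0.          0.        ] [[-0.02488115  0.98465395 -0.17273545  0.37894786]
 [-0.99966197 -0.02580977 -0.00313169  0.00652171]
 [-0.0075419   0.17259914  0.98496328  0.94253094]
 [ 0.          0.          0.          1.        ]]
side [[473.83687011   0.         329.47405403]
 [  0.         473.83687011 248.30600273]
 [  0.           0.           1.        ]] [-0.02501876  0.          0.          0.          0.        ] [[ 0.92433303  0.26990899 -0.26973613  0.30706459]
 [-0.38158276  0.65703481 -0.65015372 -0.5220082 ]
 [ 0.0017437   0.70388522  0.71031159  0.64375227]
 [ 0.          0.          0.          1.        ]]
```

View pics/top0.png

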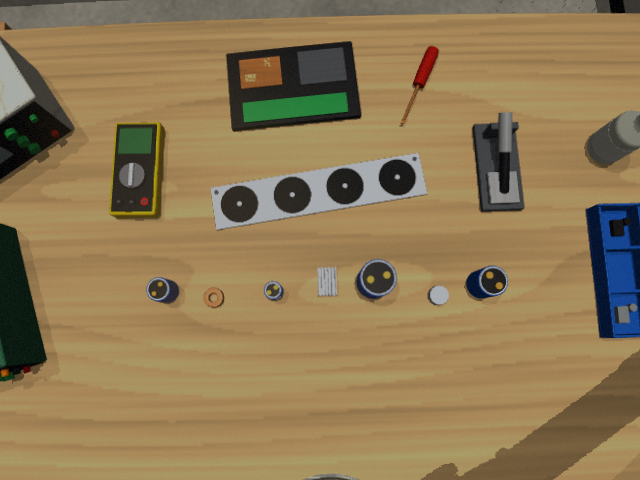

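View pics/side0.png

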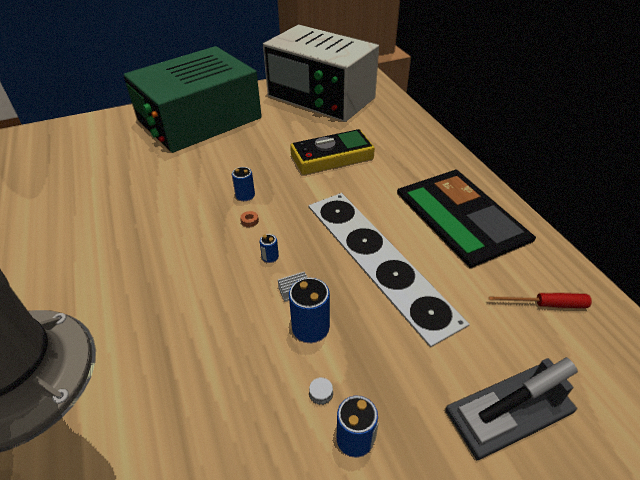

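The top view shows the meter on the left (about 137,170), so +y. The pads lie at (239,203), (292,195), (345,186) and (397,177). The caps, left to right, look like cap_a (162,290), cap_c (273,291), cap_b (377,280) and cap_d (488,282).

```bash
cat > h.py <<'E'
import numpy as np,cv2
def cloud(r):
    h,w=r["depth"].shape
    u,v=np.meshgrid(np.arange(w),np.arange(h))
    p=cv2.undistortPoints(np.stack([u,v],-1).reshape(-1,1,2).astype(float),r["mtx"],r["dist"]).reshape(h,w,2)
    d=r["depth"]
    P=np.stack([p[...,0]*d,-p[...,1]*d,-d],-1)
    E=r["extrinsics"];return P@E[:3,:3].T+E[:3,3]
def ray(r,uv,z):
    p=cv2.undistortPoints(np.array(uv,float).reshape(-1,1,2),r["mtx"],r["dist"]).reshape(-1,2)
    D=np.c_[p[:,0],-p[:,1],-np.ones(len(p))]@r["extrinsics"][:3,:3].T
    C=r["extrinsics"][:3,3];return C+D*((z-C[2])/D[:,2])[:,None]
E
python3 - <<'E'
import pickle,numpy as np,cv2
from h import *
d=pickle.load(open("c0.pkl","rb"))
caps={"a":(42,60),"c":(32,45),"b":(62,90),"d":(52,75)}
seeds={"top":dict(a=(160,289),c=(273,290),b=(377,279),d=(491,281)),"side":dict(a=(243,173),c=(268,241),b=(311,290),d=(358,412))}
dots={"top":[(239,203),(292,195),(345,186),(397,177)],"side":[(338,212),(365,241),(396,274),(431,313)]}
for n,r in d.items():
    W=cloud(r);print(n)
    g=cv2.cvtColor(r["pixels"],cv2.COLOR_RGB2GRAY)
    for c,(D,H) in caps.items():
        u,v=seeds[n][c]
        s=(slice(max(v-50,0),v+50),slice(max(u-50,0),u+50))
        P=W[s].reshape(-1,3); z=P[:,2]
        c0=ray(r,[(u,v)],H/1e3)[0]
        m=(abs(z-H/1e3)<.006)&(np.hypot(*(P[:,:2]-c0[:2]).T)<.06)
        Q=P[m]
        # re-project via ray
        vv,uu=np.mgrid[s]; uv=np.c_[uu.ravel(),vv.ravel()][m]
        R=ray(r,uv,H/1e3)[:,:2]
        (x,y),rad=cv2.minEnclosingCircle(R.astype(np.float32))
        print(c,m.sum(),"mean",R.mean(0).round(4),"mec",round(x,4),round(y,4),round(rad*2e3,1),"zmed",np.median(Q[:,2]).round(4))
    for (u,v) in dots[n]:
        k=7;w=g[v-k:v+k+1,u-k:u+k+1].astype(float)
        m=(w>100); vv,uu=np.mgrid[v-k:v+k+1,u-k:u+k+1]
        uv=[(uu[m].mean(),vv[m].mean())]
        print("dot",m.sum(),np.round(uv,1),ray(r,uv,.008)[0].round(4),W[int(v),int(u)].round(4))
E
```

```text
top
a 446 mean [0.4469 0.2844] mec 0.4476 0.2843 43.8 zmed 0.062
c 247 mean [0.4421 0.0891] mec 0.4415 0.0888 32.9 zmed 0.0466
b 1029 mean [ 0.4552 -0.0896] mec 0.4554 -0.0897 62.4 zmed 0.0918
d 684 mean [ 0.4455 -0.2845] mec 0.4456 -0.2844 52.8 zmed 0.0766
dot 21 [[239. 203.]] [0.6073 0.1539 0.008 ] [0.607  0.1538 0.0091]
dot 21 [[292. 194.]] [0.6219 0.0547 0.008 ] [0.619  0.0545 0.0117]
dot 18 [[344.4 185.1]] [ 0.6364 -0.0439  0.008 ] [ 0.6346 -0.0448  0.0082]
dot 18 [[397.  176.7]] [ 0.6502 -0.1432  0.008 ] [ 0.6489 -0.1428  0.0105]
side
a 222 mean [0.4437 0.2818] mec 0.4419 0.2817 49.8 zmed 0.0607
c 195 mean [0.4385 0.0861] mec 0.439 0.0854 38.4 zmed 0.0454
b 1066 mean [ 0.4516 -0.0929] mec 0.4524 -0.0921 65.6 zmed 0.0908
d 1259 mean [ 0.4425 -0.2875] mec 0.4424 -0.2867 54.4 zmed 0.0761
dot 11 [[337.4 210.9]] [0.6046 0.1535 0.008 ] [0.6046 0.1501 0.0078]
dot 13 [[364.3 240. ]] [0.619  0.0552 0.008 ] [0.6199 0.0537 0.0063]
dot 16 [[395.2 273.4]] [ 0.6336 -0.0436  0.008 ] [ 0.6339 -0.0458  0.0085]
dot 22 [[430.9 311.9]] [ 0.6481 -0.1427  0.008 ] [ 0.6471 -0.1447  0.008 ]
```

Both views agree within about 3 mm. Averaged positions:

| Item | x, y (m) |
|---|---|
| cap_a | .4455, .283 |
| cap_c | .440, .0875 |
| cap_b | .4536, -.091 |
| cap_d | .444, -.286 |

The pads run from (.606, .154) to (.649, -.143). I'll place them in the order d, b, a, c with the jaws along world x. First I turn the tool by -64° about its z.

>>> {"op": "send_rows", "data": {"commands": [{"translation": [0,0,0],"rot": [0,0,-6.42],"grip": 0.085},{"translation": [0,0,0],"rot": [0,0,-6.42],"grip": 0.085},{"translation": [0,0,0],"rot": [0,0,-6.42],"grip": 0.085},{"translation": [0,0,0],"rot": [0,0,-6.42],"grip": 0.085},{"translation": [0,0,0],"rot": [0,0,-6.42],"grip": 0.085}], "force": 40}}

```text
t: 0.52
eef_pos: [0.2939, -0.6073, 0.2477]
tool_rot: [-0.0, 0.962, -0.274, -0.0]
contact_force: [-0.5, -1.0, -0.1]
gripper_width: 0.997
```

>>> {"op": "send_rows", "data": {"commands": [{"translation": [0,0,0],"rot": [0,0,-6.42],"grip": 0.085},{"translation": [0,0,0],"rot": [0,0,-6.42],"grip": 0.085},{"translation": [0,0,0],"rot": [0,0,-6.42],"grip": 0.085},{"translation": [0,0,0],"rot": [0,0,-6.42],"grip": 0.085},{"translation": [0,0,0],"rot": [0,0,-6.42],"grip": 0.085}]}}

```text
t: 0.93
eef_pos: [0.2939, -0.6073, 0.2477]
tool_rot: [-0.001, 1.0, 0.003, -0.0]
contact_force: [0.2, 0.4, 0.8]
gripper_width: 0.997
```

>>> {"op": "send_rows", "data": {"commands": [{"translation": [0.015,-0.0322,0],"rot": [0,0,0],"grip": 0.085},{"translation": [0.015,-0.0322,0],"rot": [0,0,0],"grip": 0.085},{"translation": [0.015,-0.0322,0],"rot": [0,0,0],"grip": 0.085},{"translation": [0.015,-0.0322,0],"rot": [0,0,0],"grip": 0.085},{"translation": [0.015,-0.0322,0],"rot": [0,0,0],"grip": 0.085}]}}

```text
t: 1.35
eef_pos: [0.3692, -0.4448, 0.2479]
tool_rot: [-0.0, 1.0, 0.0, -0.0]
contact_force: [0.9, -0.8, 0.0]
gripper_width: 0.996
```

>>> {"op": "send_rows", "data": {"commands": [{"translation": [0.015,-0.0322,0.015],"rot": [0,0,0],"grip": 0.085},{"translation": [0.015,-0.0322,0.015],"rot": [0,0,0],"grip": 0.085},{"translation": [0.015,-0.0322,0.015],"rot": [0,0,0],"grip": 0.085},{"translation": [0.015,-0.0322,0.015],"rot": [0,0,0],"grip": 0.085},{"translation": [0.015,-0.0322,0.015],"rot": [0,0,0],"grip": 0.085}]}}

```text
t: 1.77
eef_pos: [0.444, -0.2839, 0.1725]
tool_rot: [-0.0, 1.0, 0.0, -0.0]
contact_force: [0.6, 0.2, 0.3]
gripper_width: 0.997
```

>>> {"op": "send_rows", "data": {"commands": [{"translation": [0,0,0],"rot": [0,0,0],"grip": 0.085},{"translation": [0,0,0],"rot": [0,0,0],"grip": 0.085},{"translation": [0,0,0],"rot": [0,0,0],"grip": 0.085},{"translation": [0,0,0],"rot": [0,0,0],"grip": 0.085},{"translation": [0,0,0],"rot": [0,0,0],"grip": 0.085}]}}

```text
t: 2.18
eef_pos: [0.4435, -0.2871, 0.1737]
tool_rot: [0.0, 1.0, -0.001, 0.0]
contact_force: [-0.3, -0.3, -0.0]
gripper_width: 0.997
```

```bash
python3 - <<'E'
from station import *
import cv2,pickle
r=read_camera("wrist");pickle.dump(r,open("w0.pkl","wb"))
cv2.imwrite("pics/w0.png",r["pixels"][:,:,::-1]);print(r["extrinsics"].round(3),get_obs()["eef_pos"])
E
```

```text
[[ 1.     0.001  0.001  0.443]
 [-0.002  0.95   0.313 -0.207]
 [-0.001 -0.313  0.95   0.299]
 [ 0.     0.     0.     1.   ]] [ 0.44349949 -0.28695893  0.17364209]
```

View pics/w0.png

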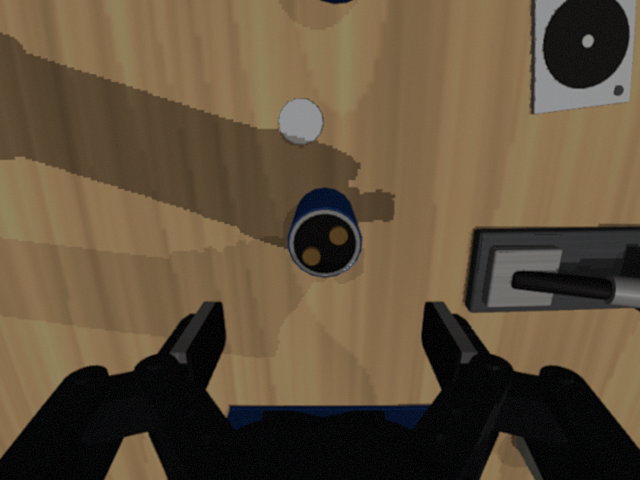

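The wrist view shows cap_d's lid at (325,242), midway between the fingers (223 and 424), and pad_4's dot at (588,41).

```bash
python3 - <<'E'
import pickle
from h import *
r=pickle.load(open("w0.pkl","rb"))
print(ray(r,[(325,242)],.075),ray(r,[(588,41)],.008))
W=cloud(r);m=(abs(W[...,2]-.075)<.005);v,u=np.nonzero(m);k=(abs(u-325)<60)&(abs(v-242)<60)
R=ray(r,np.c_[u[k],v[k]],.075)[:,:2].astype(np.float32);print(cv2.minEnclosingCircle(R))
E
```

```text
[[ 0.44344167 -0.28499185  0.075     ]] [[ 0.64817703 -0.14340297  0.008     ]]
((0.4430374205112457, -0.2848011553287506), 0.02647269144654274)
```

>>> {"op": "send_rows", "data": {"commands": [{"translation": [0,-0.001,0.022],"rot": [0,0,0],"grip": 0.085},{"translation": [0,0,0.022],"rot": [0,0,0],"grip": 0.085},{"translation": [0,0,0.022],"rot": [0,0,0],"grip": 0.085},{"translation": [0,0,0.022],"rot": [0,0,0],"grip": 0.085},{"translation": [0,0,0.022],"rot": [0,0,0],"grip": 0.085}]}}

```text
t: 2.65
eef_pos: [0.4438, -0.2857, 0.0627]
tool_rot: [0.0, 1.0, -0.001, 0.0]
contact_force: [-0.0, -0.5, 0.6]
gripper_width: 0.993
```

>>> {"op": "send_rows", "data": {"commands": [{"translation": [0,0,0.018],"rot": [0,0,0],"grip": 0.085},{"translation": [0,0,0],"rot": [0,0,0],"grip": 0.085},{"translation": [0,0,0],"rot": [0,0,0],"grip": 0.085},{"translation": [0,0,0],"rot": [0,0,0],"grip": 0.045},{"translation": [0,0,0],"rot": [0,0,0],"grip": 0.045}]}}

```text
t: 3.07
eef_pos: [0.4448, -0.2853, 0.0467]
tool_rot: [0.001, 1.0, -0.0, 0.001]
contact_force: [-0.5, 0.3, 0.2]
gripper_width: 0.743
```

>>> {"op": "send_rows", "data": {"commands": [{"translation": [0,0,0],"rot": [0,0,0],"grip": 0.04},{"translation": [0,0,0],"rot": [0,0,0],"grip": 0.04},{"translation": [0,0,0],"rot": [0,0,0],"grip": 0.04},{"translation": [0,0,0],"rot": [0,0,0],"grip": 0.04},{"translation": [0,0,0],"rot": [0,0,0],"grip": 0.04}]}}

```text
t: 3.48
eef_pos: [0.4447, -0.2852, 0.0468]
tool_rot: [0.001, 1.0, 0.0, 0.001]
contact_force: [-2.1, 0.4, 5.1]
gripper_width: 0.6
```

>>> {"op": "send_rows", "data": {"commands": [{"translation": [0,0,-0.008],"rot": [0,0,0],"grip": 0.04},{"translation": [0,0,-0.012],"rot": [0,0,0],"grip": 0.04},{"translation": [0,0,-0.015],"rot": [0,0,0],"grip": 0.04},{"translation": [0,0,-0.015],"rot": [0,0,0],"grip": 0.04},{"translation": [0,0,-0.01],"rot": [0,0,0],"grip": 0.04}]}}

```text
t: 3.9
eef_pos: [0.4446, -0.2848, 0.1077]
tool_rot: [0.001, 1.0, 0.0, 0.001]
contact_force: [0.1, -0.2, -2.0]
gripper_width: 0.604
```

>>> {"op": "send_rows", "data": {"commands": [{"translation": [0.01,-0.012,0],"rot": [0,0,0],"grip": 0.04},{"translation": [0.018,-0.023,0],"rot": [0,0,0],"grip": 0.04},{"translation": [0.022,-0.028,0],"rot": [0,0,0],"grip": 0.04},{"translation": [0.022,-0.028,0],"rot": [0,0,0],"grip": 0.04},{"translation": [0.022,-0.028,0],"rot": [0,0,0],"grip": 0.04}]}}

```text
t: 4.32
eef_pos: [0.5387, -0.1644, 0.1063]
tool_rot: [0.0, 1.0, -0.0, 0.0]
contact_force: [0.2, -0.3, -2.9]
gripper_width: 0.598
```

>>> {"op": "send_rows", "data": {"commands": [{"translation": [0.022,-0.028,0],"rot": [0,0,0],"grip": 0.04},{"translation": [0.022,-0.028,0],"rot": [0,0,0],"grip": 0.04},{"translation": [0.022,-0.028,0],"rot": [0,0,0],"grip": 0.04},{"translation": [0.018,-0.023,0],"rot": [0,0,0],"grip": 0.04},{"translation": [0.012,-0.0155,0],"rot": [0,0,0],"grip": 0.04}]}}

```text
t: 4.73
eef_pos: [0.6356, -0.0388, 0.1064]
tool_rot: [-0.001, 1.0, 0.002, 0.001]
contact_force: [0.7, 0.8, -2.0]
gripper_width: 0.599
```

>>> {"op": "send_rows", "data": {"commands": [{"translation": [0,0,0],"rot": [0,0,0],"grip": 0.04},{"translation": [0,0,0],"rot": [0,0,0],"grip": 0.04},{"translation": [0,0,0.012],"rot": [0,0,0],"grip": 0.04},{"translation": [0,0,0.012],"rot": [0,0,0],"grip": 0.04},{"translation": [0,0,0.012],"rot": [0,0,0],"grip": 0.04}]}}

```text
t: 5.15
eef_pos: [0.6327, -0.0448, 0.0679]
tool_rot: [0.001, 1.0, -0.001, -0.001]
contact_force: [-0.1, 0.6, -3.2]
gripper_width: 0.6
```

>>> {"op": "send_rows", "data": {"commands": [{"translation": [0.001,0,0.004],"rot": [0,0,0],"grip": 0.04},{"translation": [0,0,0.004],"rot": [0,0,0],"grip": 0.04},{"translation": [0,0,0.002],"rot": [0,0,0],"grip": 0.04},{"translation": [0,0,0.001],"rot": [0,0,0],"grip": 0.04},{"translation": [0,0,0],"rot": [0,0,0],"grip": 0.04}]}}

```text
t: 5.57
eef_pos: [0.635, -0.0429, 0.0583]
tool_rot: [-0.0, 1.0, 0.0, 0.0]
contact_force: [-0.8, 0.3, -2.7]
gripper_width: 0.598
```

>>> {"op": "send_rows", "data": {"commands": [{"translation": [0,0,0.001],"rot": [0,0,0],"grip": 0.04},{"translation": [0,0,0.001],"rot": [0,0,0],"grip": 0.04},{"translation": [0,0,0.001],"rot": [0,0,0],"grip": 0.04},{"translation": [0,0,0],"rot": [0,0,0],"grip": 0.04},{"translation": [0,0,0],"rot": [0,0,0],"grip": 0.04}]}}

```text
t: 5.98
eef_pos: [0.6349, -0.0429, 0.0554]
tool_rot: [0.0, 1.0, 0.0, 0.0]
contact_force: [0.1, 0.5, -2.8]
gripper_width: 0.6
```

>>> {"op": "send_rows", "data": {"commands": [{"translation": [0,0,0.001],"rot": [0,0,0],"grip": 0.04},{"translation": [0,0,0],"rot": [0,0,0],"grip": 0.04},{"translation": [0,0,0],"rot": [0,0,0],"grip": 0.055},{"translation": [0,0,0],"rot": [0,0,0],"grip": 0.06},{"translation": [0,0,0],"rot": [0,0,0],"grip": 0.065}]}}

```text
t: 6.4
eef_pos: [0.6351, -0.0429, 0.0544]
tool_rot: [-0.0, 1.0, 0.0, 0.0]
contact_force: [0.7, -0.4, -0.1]
gripper_width: 0.763
```

>>> {"op": "send_rows", "data": {"commands": [{"translation": [0,0,0],"rot": [0,0,0],"grip": 0.085},{"translation": [0,0,0],"rot": [0,0,0],"grip": 0.085},{"translation": [0,0,0],"rot": [0,0,0],"grip": 0.085},{"translation": [0,0,-0.01],"rot": [0,0,0],"grip": 0.085},{"translation": [0,0,-0.02],"rot": [0,0,0],"grip": 0.085}]}}

```text
t: 6.82
eef_pos: [0.633, -0.0429, 0.0828]
tool_rot: [-0.0, 1.0, 0.0, -0.002]
contact_force: [-0.3, -0.1, 0.6]
gripper_width: 0.993
```

>>> {"op": "send_rows", "data": {"commands": [{"translation": [0,0,-0.02],"rot": [0,0,0],"grip": 0.085},{"translation": [0,0,-0.03],"rot": [0,0,0],"grip": 0.085},{"translation": [0,0,-0.03],"rot": [0,0,0],"grip": 0.085},{"translation": [0,0,-0.01],"rot": [0,0,0],"grip": 0.085},{"translation": [0,0,0],"rot": [0,0,0],"grip": 0.085}]}}

```text
t: 7.23
eef_pos: [0.637, -0.0428, 0.1785]
tool_rot: [0.0, 1.0, 0.0, 0.003]
contact_force: [0.1, 0.1, 0.4]
gripper_width: 0.999
```

>>> {"op": "send_rows", "data": {"commands": [{"translation": [-0.02,0.005,0],"rot": [0,0,0],"grip": 0.085},{"translation": [-0.035,0.009,0],"rot": [0,0,0],"grip": 0.085},{"translation": [-0.036,0.01,0],"rot": [0,0,0],"grip": 0.085},{"translation": [-0.036,0.01,0],"rot": [0,0,0],"grip": 0.085},{"translation": [-0.0345,0.0085,0],"rot": [0,0,0],"grip": 0.085}]}}

```text
t: 7.65
eef_pos: [0.4704, -0.0861, 0.173]
tool_rot: [-0.0, 1.0, 0.0, -0.001]
contact_force: [0.8, -0.6, -0.2]
gripper_width: 0.995
```

>>> {"op": "send_rows", "data": {"commands": [{"translation": [-0.02,0.005,0],"rot": [0,0,0],"grip": 0.085},{"translation": [0,0,0],"rot": [0,0,0],"grip": 0.085},{"translation": [0,0,0],"rot": [0,0,0],"grip": 0.085},{"translation": [0,0,0],"rot": [0,0,0],"grip": 0.085},{"translation": [0,0,0],"rot": [0,0,0],"grip": 0.085}]}}

```text
t: 8.07
eef_pos: [0.4545, -0.09, 0.1742]
tool_rot: [-0.0, 1.0, 0.001, 0.0]
contact_force: [0.3, 0.7, -0.3]
gripper_width: 0.995
```

```bash
cat > wc.py <<'E'
import sys
from station import *
from h import *
H=float(sys.argv[1]);n=sys.argv[2]
o=get_obs();r=read_camera("wrist");cv2.imwrite(f"pics/{n}.png",r["pixels"][:,:,::-1])
W=cloud(r);m=(abs(W[...,2]-H)<.006)&(np.hypot(W[...,0]-o["eef_pos"][0],W[...,1]-o["eef_pos"][1])<.05)
v,u=np.nonzero(m)
R=ray(r,np.c_[u,v],H)[:,:2].astype(np.float32);print(o["eef_pos"],m.sum(),R.mean(0),cv2.minEnclosingCircle(R))
E
python3 wc.py .09 w1
```

```text
[ 0.45451687 -0.08996525  0.17420409] 6376 [ 0.4527826  -0.08736669] ((0.4528404772281647, -0.08852528035640717), 0.03147256001830101)
```

View pics/w1.png

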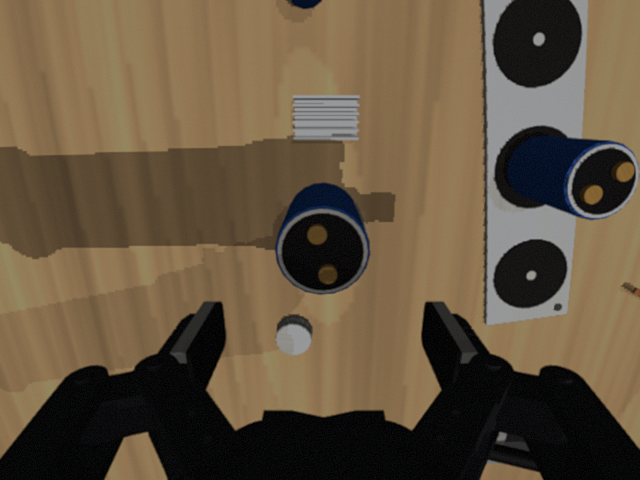

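The wrist view shows cap_b's lid at (322,250), centred between the fingers. cap_d stands on pad_3 (lid at 602,182).

>>> {"op": "send_rows", "data": {"commands": [{"translation": [-0.001,0,0.021],"rot": [0,0,0],"grip": 0.085},{"translation": [0,0,0.021],"rot": [0,0,0],"grip": 0.085},{"translation": [0,0,0.021],"rot": [0,0,0],"grip": 0.085},{"translation": [0,0,0.021],"rot": [0,0,0],"grip": 0.085},{"translation": [0,0,0.021],"rot": [0,0,0],"grip": 0.085}]}}

```text
t: 8.53
eef_pos: [0.4533, -0.09, 0.0681]
tool_rot: [-0.0, 1.0, 0.001, 0.0]
contact_force: [0.8, 0.1, 0.3]
gripper_width: 0.996
```

>>> {"op": "send_rows", "data": {"commands": [{"translation": [0,0,0.014],"rot": [0,0,0],"grip": 0.085},{"translation": [0,0,0],"rot": [0,0,0],"grip": 0.085},{"translation": [0,0,0],"rot": [0,0,0],"grip": 0.085},{"translation": [0,0,0],"rot": [0,0,0],"grip": 0.05},{"translation": [0,0,0],"rot": [0,0,0],"grip": 0.05}], "force": 50}}

```text
t: 8.95
eef_pos: [0.4534, -0.0904, 0.0562]
tool_rot: [0.0, 1.0, 0.0, 0.001]
contact_force: [-0.7, -0.5, 0.1]
gripper_width: 0.741
```

>>> {"op": "send_rows", "data": {"commands": [{"translation": [0,0,0],"rot": [0,0,0],"grip": 0.05},{"translation": [0,0,0],"rot": [0,0,0],"grip": 0.05},{"translation": [0,0,0],"rot": [0,0,0],"grip": 0.05},{"translation": [0,0,0],"rot": [0,0,0],"grip": 0.05},{"translation": [0,0,0],"rot": [0,0,0],"grip": 0.05}]}}

```text
t: 9.37
eef_pos: [0.4535, -0.0905, 0.0566]
tool_rot: [0.0, 1.0, 0.0, 0.001]
contact_force: [-0.5, 1.1, 6.9]
gripper_width: 0.713
```

>>> {"op": "send_rows", "data": {"commands": [{"translation": [0,0,-0.006],"rot": [0,0,0],"grip": 0.05},{"translation": [0,0,-0.012],"rot": [0,0,0],"grip": 0.05},{"translation": [0,0,-0.014],"rot": [0,0,0],"grip": 0.05},{"translation": [0,0,-0.01],"rot": [0,0,0],"grip": 0.05},{"translation": [0,0,-0.008],"rot": [0,0,0],"grip": 0.05}]}}

```text
t: 9.78
eef_pos: [0.4524, -0.0907, 0.1065]
tool_rot: [0.0, 1.0, 0.0, 0.0]
contact_force: [-1.0, -0.0, -2.5]
gripper_width: 0.719
```

>>> {"op": "send_rows", "data": {"commands": [{"translation": [0.008,0.003,0],"rot": [0,0,0],"grip": 0.05},{"translation": [0.016,0.008,0],"rot": [0,0,0],"grip": 0.05},{"translation": [0.022,0.009,0],"rot": [0,0,0],"grip": 0.05},{"translation": [0.024,0.009,0],"rot": [0,0,0],"grip": 0.05},{"translation": [0.026,0.008,0],"rot": [0,0,0],"grip": 0.05}]}}

```text
t: 10.2
eef_pos: [0.549, -0.1286, 0.1047]
tool_rot: [0.0, 1.0, -0.0, -0.001]
contact_force: [0.5, 0.4, -2.1]
gripper_width: 0.715
```

>>> {"op": "send_rows", "data": {"commands": [{"translation": [0.026,0.008,0],"rot": [0,0,0],"grip": 0.05},{"translation": [0.026,0.0075,0],"rot": [0,0,0],"grip": 0.05},{"translation": [0.024,0,0],"rot": [0,0,0],"grip": 0.05},{"translation": [0.016,0,0],"rot": [0,0,0],"grip": 0.05},{"translation": [0.0075,0,0],"rot": [0,0,0],"grip": 0.05}]}}

```text
t: 10.62
eef_pos: [0.6502, -0.143, 0.1044]
tool_rot: [-0.0, 1.0, 0.0, 0.0]
contact_force: [-0.3, 1.1, -2.8]
gripper_width: 0.716
```

>>> {"op": "send_rows", "data": {"commands": [{"translation": [0,0,0],"rot": [0,0,0],"grip": 0.05},{"translation": [0,0,0],"rot": [0,0,0],"grip": 0.05},{"translation": [0,0,0.01],"rot": [0,0,0],"grip": 0.05},{"translation": [0,0,0.01],"rot": [0,0,0],"grip": 0.05},{"translation": [0,0,0.01],"rot": [0,0,0],"grip": 0.05}]}}

```text
t: 11.03
eef_pos: [0.6466, -0.1432, 0.0741]
tool_rot: [0.0, 1.0, 0.0, -0.001]
contact_force: [-0.2, 0.0, -3.4]
gripper_width: 0.711
```

>>> {"op": "send_rows", "data": {"commands": [{"translation": [0,0,0.004],"rot": [0,0,0],"grip": 0.05},{"translation": [0,0,0.003],"rot": [0,0,0],"grip": 0.05},{"translation": [0,0,0],"rot": [0,0,0],"grip": 0.05},{"translation": [0,0,0],"rot": [0,0,0],"grip": 0.05},{"translation": [0,0,0],"rot": [0,0,0],"grip": 0.05}]}}

```text
t: 11.45
eef_pos: [0.6483, -0.1429, 0.0688]
tool_rot: [0.0, 1.0, 0.0, 0.0]
contact_force: [-0.9, 0.0, -3.2]
gripper_width: 0.718
```

>>> {"op": "send_rows", "data": {"commands": [{"translation": [0.0005,0,0.001],"rot": [0,0,0],"grip": 0.05},{"translation": [0,0,0.001],"rot": [0,0,0],"grip": 0.05},{"translation": [0,0,0.001],"rot": [0,0,0],"grip": 0.05},{"translation": [0,0,0.001],"rot": [0,0,0],"grip": 0.05},{"translation": [0,0,0],"rot": [0,0,0],"grip": 0.05}]}}

```text
t: 11.87
eef_pos: [0.6485, -0.1429, 0.0646]
tool_rot: [0.0, 1.0, 0.0, 0.0]
contact_force: [-1.1, -0.5, 1.2]
gripper_width: 0.717
```

>>> {"op": "send_rows", "data": {"commands": [{"translation": [0,0,0],"rot": [0,0,0],"grip": 0.05},{"translation": [0,0,0],"rot": [0,0,0],"grip": 0.05},{"translation": [0,0,0],"rot": [0,0,0],"grip": 0.063},{"translation": [0,0,0],"rot": [0,0,0],"grip": 0.068},{"translation": [0,0,0],"rot": [0,0,0],"grip": 0.073}]}}

```text
t: 12.28
eef_pos: [0.6487, -0.143, 0.0645]
tool_rot: [0.0, 1.0, 0.0, 0.0]
contact_force: [-0.9, -0.6, -0.3]
gripper_width: 0.85
```

>>> {"op": "send_rows", "data": {"commands": [{"translation": [0,0,0],"rot": [0,0,0],"grip": 0.085},{"translation": [0,0,0],"rot": [0,0,0],"grip": 0.085},{"translation": [0,0,0],"rot": [0,0,0],"grip": 0.085},{"translation": [0,0,-0.01],"rot": [0,0,0],"grip": 0.085},{"translation": [0,0,-0.02],"rot": [0,0,0],"grip": 0.085}]}}

```text
t: 12.7
eef_pos: [0.6465, -0.1427, 0.0926]
tool_rot: [-0.0, 1.0, 0.0, -0.002]
contact_force: [0.2, -0.6, 0.1]
gripper_width: 0.994
```

>>> {"op": "send_rows", "data": {"commands": [{"translation": [0,0,-0.02],"rot": [0,0,0],"grip": 0.085},{"translation": [0,0,-0.03],"rot": [0,0,0],"grip": 0.085},{"translation": [0,0,-0.025],"rot": [0,0,0],"grip": 0.085},{"translation": [0,0,-0.01],"rot": [0,0,0],"grip": 0.085},{"translation": [0,0,0],"rot": [0,0,0],"grip": 0.085}]}}

```text
t: 13.12
eef_pos: [0.6503, -0.1431, 0.1831]
tool_rot: [0.001, 1.0, 0.0, 0.003]
contact_force: [-0.5, -0.5, 0.0]
gripper_width: 0.995
```

>>> {"op": "send_rows", "data": {"commands": [{"translation": [-0.0135,-0.0284,0],"rot": [0,0,0],"grip": 0.085},{"translation": [-0.0135,-0.0284,0],"rot": [0,0,0],"grip": 0.085},{"translation": [-0.0135,-0.0284,0],"rot": [0,0,0],"grip": 0.085},{"translation": [-0.0135,-0.0284,0],"rot": [0,0,0],"grip": 0.085},{"translation": [-0.0135,-0.0284,0],"rot": [0,0,0],"grip": 0.085}]}}

```text
t: 13.53
eef_pos: [0.579, 0.0001, 0.1777]
tool_rot: [0.0, 1.0, 0.0, -0.001]
contact_force: [0.5, 2.3, 0.3]
gripper_width: 0.997
```

>>> {"op": "send_rows", "data": {"commands": [{"translation": [-0.0135,-0.0284,0],"rot": [0,0,0],"grip": 0.085},{"translation": [-0.0135,-0.0284,0],"rot": [0,0,0],"grip": 0.085},{"translation": [-0.0135,-0.0284,0],"rot": [0,0,0],"grip": 0.085},{"translation": [-0.0135,-0.0284,0],"rot": [0,0,0],"grip": 0.085},{"translation": [-0.0135,-0.0284,0],"rot": [0,0,0],"grip": 0.085}]}}

```text
t: 13.95
eef_pos: [0.5115, 0.1418, 0.178]
tool_rot: [0.0, 1.0, 0.0, -0.001]
contact_force: [-0.0, 0.7, 0.6]
gripper_width: 0.998
```

>>> {"op": "send_rows", "data": {"commands": [{"translation": [-0.0135,-0.0284,0],"rot": [0,0,0],"grip": 0.085},{"translation": [-0.0135,-0.0284,0],"rot": [0,0,0],"grip": 0.085},{"translation": [-0.0135,-0.0284,0],"rot": [0,0,0],"grip": 0.085},{"translation": [-0.0135,-0.0284,0],"rot": [0,0,0],"grip": 0.085},{"translation": [-0.0135,-0.0284,0],"rot": [0,0,0],"grip": 0.085}]}}

```text
t: 14.37
eef_pos: [0.4441, 0.2836, 0.178]
tool_rot: [0.001, 1.0, 0.0, -0.001]
contact_force: [0.9, 0.0, 0.5]
gripper_width: 0.995
```

>>> {"op": "send_rows", "data": {"commands": [{"translation": [0,0,0],"rot": [0,0,0],"grip": 0.085},{"translation": [0,0,0],"rot": [0,0,0],"grip": 0.085},{"translation": [0,0,0],"rot": [0,0,0],"grip": 0.085},{"translation": [0,0,0],"rot": [0,0,0],"grip": 0.085},{"translation": [0,0,0],"rot": [0,0,0],"grip": 0.085}]}}

```text
t: 14.78
eef_pos: [0.4462, 0.2814, 0.1788]
tool_rot: [0.001, 1.0, -0.001, -0.0]
contact_force: [-0.1, 0.3, 0.3]
gripper_width: 0.995
```

```bash
python3 wc.py .06 w2
```

```text
[0.44624197 0.28141531 0.17880481] 2288 [0.4451484  0.28746194] ((0.44509828090667725, 0.28694772720336914), 0.02133381925523281)
```

View pics/w2.png

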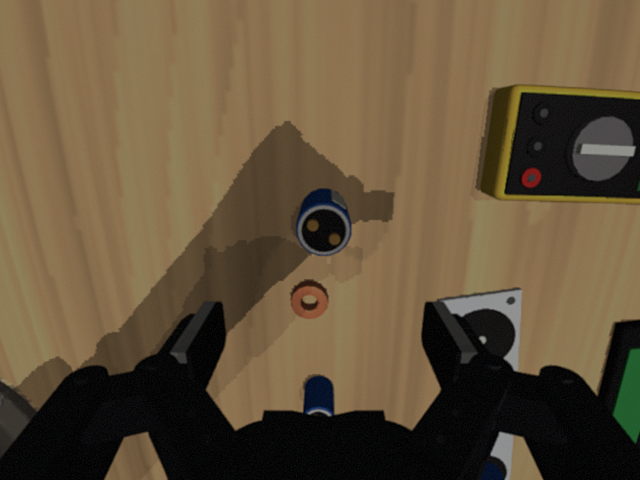

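The wrist view shows cap_a's lid at (325,229), about 3–4 mm ahead in y; the ring at (309,299) stays clear. I correct y by 3 mm on the way down.

>>> {"op": "send_rows", "data": {"commands": [{"translation": [-0.001,-0.003,0.025],"rot": [0,0,0],"grip": 0.085},{"translation": [0,0,0.025],"rot": [0,0,0],"grip": 0.085},{"translation": [0,0,0.025],"rot": [0,0,0],"grip": 0.085},{"translation": [0,0,0.025],"rot": [0,0,0],"grip": 0.085},{"translation": [0,0,0.022],"rot": [0,0,0],"grip": 0.085}]}}

```text
t: 15.25
eef_pos: [0.4449, 0.2849, 0.0559]
tool_rot: [0.0, 1.0, -0.001, -0.0]
contact_force: [0.8, 0.5, 0.2]
gripper_width: 0.997
```

>>> {"op": "send_rows", "data": {"commands": [{"translation": [0,0,0.0185],"rot": [0,0,0],"grip": 0.085},{"translation": [0,0,0],"rot": [0,0,0],"grip": 0.085},{"translation": [0,0,0],"rot": [0,0,0],"grip": 0.065},{"translation": [0,0,0],"rot": [0,0,0],"grip": 0.05},{"translation": [0,0,0],"rot": [0,0,0],"grip": 0.045}], "force": 40}}

```text
t: 15.67
eef_pos: [0.4457, 0.2864, 0.0402]
tool_rot: [-0.001, 1.0, -0.0, 0.001]
contact_force: [-0.1, 0.2, -0.4]
gripper_width: 0.604
```

>>> {"op": "send_rows", "data": {"commands": [{"translation": [0,0,0],"rot": [0,0,0],"grip": 0.03},{"translation": [0,0,0],"rot": [0,0,0],"grip": 0.03},{"translation": [0,0,0],"rot": [0,0,0],"grip": 0.03},{"translation": [0,0,0],"rot": [0,0,0],"grip": 0.03},{"translation": [0,0,0],"rot": [0,0,0],"grip": 0.03}]}}

```text
t: 16.08
eef_pos: [0.4456, 0.2865, 0.0403]
tool_rot: [-0.001, 1.0, 0.0, 0.001]
contact_force: [-1.2, -0.8, 5.5]
gripper_width: 0.483
```

>>> {"op": "send_rows", "data": {"commands": [{"translation": [0,0,-0.008],"rot": [0,0,0],"grip": 0.03},{"translation": [0,0,-0.012],"rot": [0,0,0],"grip": 0.03},{"translation": [0,0,-0.015],"rot": [0,0,0],"grip": 0.03},{"translation": [0,0,-0.015],"rot": [0,0,0],"grip": 0.03},{"translation": [0,0,-0.01],"rot": [0,0,0],"grip": 0.03}]}}

```text
t: 16.5
eef_pos: [0.4452, 0.2865, 0.1013]
tool_rot: [-0.001, 1.0, 0.0, 0.001]
contact_force: [-0.7, 0.4, -0.7]
gripper_width: 0.482
```

>>> {"op": "send_rows", "data": {"commands": [{"translation": [0.009,0.012,0],"rot": [0,0,0],"grip": 0.03},{"translation": [0.016,0.021,0],"rot": [0,0,0],"grip": 0.03},{"translation": [0.02,0.027,0],"rot": [0,0,0],"grip": 0.03},{"translation": [0.021,0.028,0],"rot": [0,0,0],"grip": 0.03},{"translation": [0.021,0.028,0],"rot": [0,0,0],"grip": 0.03}]}}

```text
t: 16.92
eef_pos: [0.5325, 0.169, 0.0998]
tool_rot: [-0.0, 1.0, 0.001, 0.0]
contact_force: [0.3, 0.3, -0.9]
gripper_width: 0.482
```

>>> {"op": "send_rows", "data": {"commands": [{"translation": [0.021,0.028,0],"rot": [0,0,0],"grip": 0.03},{"translation": [0.021,0.028,0],"rot": [0,0,0],"grip": 0.03},{"translation": [0.021,0.027,0],"rot": [0,0,0],"grip": 0.03},{"translation": [0.016,0.02,0],"rot": [0,0,0],"grip": 0.03},{"translation": [0.009,0.012,0],"rot": [0,0,0],"grip": 0.03}]}}

```text
t: 17.33
eef_pos: [0.6218, 0.051, 0.0996]
tool_rot: [0.001, 1.0, -0.002, 0.001]
contact_force: [0.2, -0.2, -0.7]
gripper_width: 0.48
```

>>> {"op": "send_rows", "data": {"commands": [{"translation": [0,0,0],"rot": [0,0,0],"grip": 0.03},{"translation": [0,0,0],"rot": [0,0,0],"grip": 0.03},{"translation": [0,0,0.012],"rot": [0,0,0],"grip": 0.03},{"translation": [0,0,0.012],"rot": [0,0,0],"grip": 0.03},{"translation": [0,0,0.01],"rot": [0,0,0],"grip": 0.03}]}}

```text
t: 17.75
eef_pos: [0.6183, 0.0567, 0.0632]
tool_rot: [-0.0, 1.0, 0.002, -0.001]
contact_force: [-0.1, -0.1, -1.2]
gripper_width: 0.482
```

>>> {"op": "send_rows", "data": {"commands": [{"translation": [0,0,0.008],"rot": [0,0,0],"grip": 0.03},{"translation": [0,0,0.005],"rot": [0,0,0],"grip": 0.03},{"translation": [0,0,0],"rot": [0,0,0],"grip": 0.03},{"translation": [0,0,0],"rot": [0,0,0],"grip": 0.03},{"translation": [0,0,0],"rot": [0,0,0],"grip": 0.03}]}}

```text
t: 18.17
eef_pos: [0.6201, 0.0553, 0.0521]
tool_rot: [-0.0, 1.0, 0.0, 0.0]
contact_force: [-0.2, 0.6, -0.2]
gripper_width: 0.482
```

>>> {"op": "send_rows", "data": {"commands": [{"translation": [0.0005,0,0.001],"rot": [0,0,0],"grip": 0.03},{"translation": [0,0,0.001],"rot": [0,0,0],"grip": 0.03},{"translation": [0,0,0.001],"rot": [0,0,0],"grip": 0.03},{"translation": [0,0,0.001],"rot": [0,0,0],"grip": 0.03},{"translation": [0,0,0],"rot": [0,0,0],"grip": 0.03}]}}

```text
t: 18.58
eef_pos: [0.6205, 0.055, 0.0484]
tool_rot: [0.0, 1.0, 0.0, 0.0]
contact_force: [-1.7, -0.7, 3.9]
gripper_width: 0.479
```

>>> {"op": "send_rows", "data": {"commands": [{"translation": [0,0,0],"rot": [0,0,0],"grip": 0.03},{"translation": [0,0,0],"rot": [0,0,0],"grip": 0.03},{"translation": [0,0,0],"rot": [0,0,0],"grip": 0.044},{"translation": [0,0,0],"rot": [0,0,0],"grip": 0.05},{"translation": [0,0,0],"rot": [0,0,0],"grip": 0.056}]}}

```text
t: 19.0
eef_pos: [0.6203, 0.0551, 0.0476]
tool_rot: [-0.0, 1.0, 0.0, -0.0]
contact_force: [1.1, -0.9, -0.5]
gripper_width: 0.654
```

>>> {"op": "send_rows", "data": {"commands": [{"translation": [0,0,0],"rot": [0,0,0],"grip": 0.07},{"translation": [0,0,0],"rot": [0,0,0],"grip": 0.08},{"translation": [0,0,0],"rot": [0,0,0],"grip": 0.085},{"translation": [0,0,-0.01],"rot": [0,0,0],"grip": 0.085},{"translation": [0,0,-0.02],"rot": [0,0,0],"grip": 0.085}]}}

```text
t: 19.42
eef_pos: [0.6185, 0.0548, 0.0763]
tool_rot: [0.0, 1.0, 0.0, -0.002]
contact_force: [0.1, -0.9, -0.6]
gripper_width: 0.994
```

>>> {"op": "send_rows", "data": {"commands": [{"translation": [0,0,-0.02],"rot": [0,0,0],"grip": 0.085},{"translation": [0,0,-0.03],"rot": [0,0,0],"grip": 0.085},{"translation": [0,0,-0.025],"rot": [0,0,0],"grip": 0.085},{"translation": [0,0,-0.015],"rot": [0,0,0],"grip": 0.085},{"translation": [0,0,0],"rot": [0,0,0],"grip": 0.085}]}}

```text
t: 19.83
eef_pos: [0.6227, 0.0557, 0.1727]
tool_rot: [-0.0, 1.0, 0.0, 0.004]
contact_force: [0.6, 0.2, 0.9]
gripper_width: 0.997
```

>>> {"op": "send_rows", "data": {"commands": [{"translation": [-0.02,-0.005,0],"rot": [0,0,0],"grip": 0.085},{"translation": [-0.035,-0.006,0],"rot": [0,0,0],"grip": 0.085},{"translation": [-0.036,-0.006,0],"rot": [0,0,0],"grip": 0.085},{"translation": [-0.036,-0.006,0],"rot": [0,0,0],"grip": 0.085},{"translation": [-0.0335,-0.006,0],"rot": [0,0,0],"grip": 0.085}]}}

```text
t: 20.25
eef_pos: [0.4573, 0.0839, 0.1673]
tool_rot: [0.0, 1.0, 0.0, -0.001]
contact_force: [0.1, 0.2, 0.8]
gripper_width: 0.994
```

>>> {"op": "send_rows", "data": {"commands": [{"translation": [-0.02,-0.004,0],"rot": [0,0,0],"grip": 0.085},{"translation": [0,0,0],"rot": [0,0,0],"grip": 0.085},{"translation": [0,0,0],"rot": [0,0,0],"grip": 0.085},{"translation": [0,0,0],"rot": [0,0,0],"grip": 0.085},{"translation": [0,0,0],"rot": [0,0,0],"grip": 0.085}]}}

```text
t: 20.67
eef_pos: [0.441, 0.0878, 0.1679]
tool_rot: [-0.0, 1.0, -0.0, 0.0]
contact_force: [0.5, -0.6, 0.2]
gripper_width: 0.993
```

```bash
python3 wc.py .045 w3
```

```text
[0.44096894 0.08784753 0.16789287] 1247 [0.43969962 0.09105666] ((0.4393279552459717, 0.09057309478521347), 0.016406401991844177)
```

View pics/w3.png

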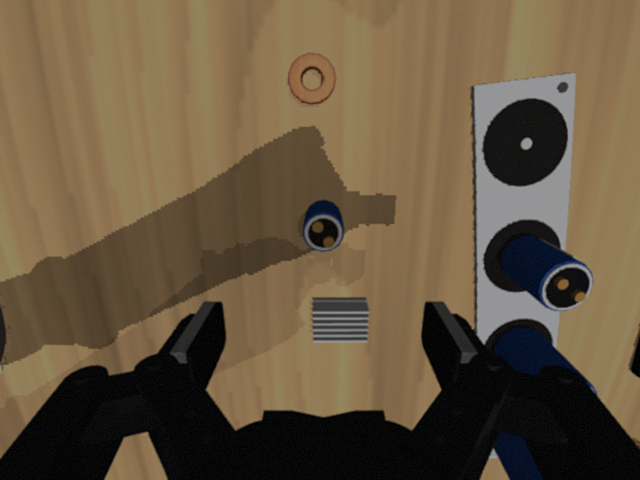

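The wrist view shows cap_c's lid at (323,232), centred between the fingers. pad_1's dot is visible at (526,144), and caps a and d stand on their pads.

>>> {"op": "send_rows", "data": {"commands": [{"translation": [-0.001,-0.0015,0.025],"rot": [0,0,0],"grip": 0.085},{"translation": [0,0,0.025],"rot": [0,0,0],"grip": 0.085},{"translation": [0,0,0.025],"rot": [0,0,0],"grip": 0.085},{"translation": [0,0,0.025],"rot": [0,0,0],"grip": 0.085},{"translation": [0,0,0.02],"rot": [0,0,0],"grip": 0.085}]}}

```text
t: 21.13
eef_pos: [0.4391, 0.0892, 0.0459]
tool_rot: [-0.0, 1.0, -0.0, -0.001]
contact_force: [0.1, -0.3, 0.2]
gripper_width: 0.992
```

>>> {"op": "send_rows", "data": {"commands": [{"translation": [0,0,0.016],"rot": [0,0,0],"grip": 0.085},{"translation": [0,0,0],"rot": [0,0,0],"grip": 0.085},{"translation": [0,0,0],"rot": [0,0,0],"grip": 0.06},{"translation": [0,0,0],"rot": [0,0,0],"grip": 0.045},{"translation": [0,0,0],"rot": [0,0,0],"grip": 0.038}], "force": 30}}

```text
t: 21.55
eef_pos: [0.4398, 0.0897, 0.0328]
tool_rot: [-0.0, 1.0, 0.0, 0.001]
contact_force: [0.4, -0.3, -0.1]
gripper_width: 0.597
```

>>> {"op": "send_rows", "data": {"commands": [{"translation": [0,0,0],"rot": [0,0,0],"grip": 0.035},{"translation": [0,0,0],"rot": [0,0,0],"grip": 0.022},{"translation": [0,0,0],"rot": [0,0,0],"grip": 0.022},{"translation": [0,0,0],"rot": [0,0,0],"grip": 0.022},{"translation": [0,0,0],"rot": [0,0,0],"grip": 0.022}]}}

```text
t: 21.97
eef_pos: [0.4396, 0.0895, 0.0328]
tool_rot: [-0.0, 1.0, 0.0, 0.001]
contact_force: [0.1, 0.1, 5.0]
gripper_width: 0.361
```

>>> {"op": "send_rows", "data": {"commands": [{"translation": [0,0,-0.008],"rot": [0,0,0],"grip": 0.022},{"translation": [0,0,-0.012],"rot": [0,0,0],"grip": 0.022},{"translation": [0,0,-0.015],"rot": [0,0,0],"grip": 0.022},{"translation": [0,0,-0.015],"rot": [0,0,0],"grip": 0.022},{"translation": [0,0,-0.01],"rot": [0,0,0],"grip": 0.022}]}}

```text
t: 22.38
eef_pos: [0.4392, 0.0896, 0.0937]
tool_rot: [-0.0, 1.0, 0.0, 0.001]
contact_force: [-0.2, 0.2, -0.8]
gripper_width: 0.362
```

>>> {"op": "send_rows", "data": {"commands": [{"translation": [0.009,-0.006,0],"rot": [0,0,0],"grip": 0.022},{"translation": [0.016,-0.01,0],"rot": [0,0,0],"grip": 0.022},{"translation": [0.02,-0.01,0],"rot": [0,0,0],"grip": 0.022},{"translation": [0.021,-0.01,0],"rot": [0,0,0],"grip": 0.022},{"translation": [0.021,-0.01,0],"rot": [0,0,0],"grip": 0.022}]}}

```text
t: 22.8
eef_pos: [0.527, 0.1363, 0.0914]
tool_rot: [0.0, 1.0, 0.0, 0.0]
contact_force: [-0.0, 0.2, -0.7]
gripper_width: 0.363
```

>>> {"op": "send_rows", "data": {"commands": [{"translation": [0.021,-0.01,0],"rot": [0,0,0],"grip": 0.022},{"translation": [0.02,-0.006,0],"rot": [0,0,0],"grip": 0.022},{"translation": [0.018,-0.002,0],"rot": [0,0,0],"grip": 0.022},{"translation": [0.013,0,0],"rot": [0,0,0],"grip": 0.022},{"translation": [0.007,0,0],"rot": [0,0,0],"grip": 0.022}]}}

```text
t: 23.22
eef_pos: [0.6067, 0.1541, 0.0911]
tool_rot: [-0.0, 1.0, 0.0, 0.0]
contact_force: [-0.2, -0.8, -0.3]
gripper_width: 0.364
```

>>> {"op": "send_rows", "data": {"commands": [{"translation": [0,0,0],"rot": [0,0,0],"grip": 0.022},{"translation": [0,0,0],"rot": [0,0,0],"grip": 0.022},{"translation": [0,0,0.012],"rot": [0,0,0],"grip": 0.022},{"translation": [0,0,0.012],"rot": [0,0,0],"grip": 0.022},{"translation": [0,0,0.01],"rot": [0,0,0],"grip": 0.022}]}}

```text
t: 23.63
eef_pos: [0.6034, 0.1532, 0.0561]
tool_rot: [0.0, 1.0, 0.0, -0.001]
contact_force: [0.2, -0.7, 0.2]
gripper_width: 0.36
```

>>> {"op": "send_rows", "data": {"commands": [{"translation": [0,0,0.008],"rot": [0,0,0],"grip": 0.022},{"translation": [0,0,0.005],"rot": [0,0,0],"grip": 0.022},{"translation": [0,0,0],"rot": [0,0,0],"grip": 0.022},{"translation": [0,0,0],"rot": [0,0,0],"grip": 0.022},{"translation": [0,0,0],"rot": [0,0,0],"grip": 0.022}]}}

```text
t: 24.05
eef_pos: [0.6051, 0.1538, 0.0451]
tool_rot: [-0.0, 1.0, 0.0, 0.0]
contact_force: [0.7, -0.2, -1.1]
gripper_width: 0.367
```

>>> {"op": "send_rows", "data": {"commands": [{"translation": [0.001,0,0.001],"rot": [0,0,0],"grip": 0.022},{"translation": [0,0,0.001],"rot": [0,0,0],"grip": 0.022},{"translation": [0,0,0.001],"rot": [0,0,0],"grip": 0.022},{"translation": [0,0,0.001],"rot": [0,0,0],"grip": 0.022},{"translation": [0,0,0.0005],"rot": [0,0,0],"grip": 0.022}]}}

```text
t: 24.47
eef_pos: [0.6059, 0.1536, 0.0409]
tool_rot: [0.0, 1.0, 0.0, 0.0]
contact_force: [-2.7, -1.5, 10.4]
gripper_width: 0.363
```

>>> {"op": "send_rows", "data": {"commands": [{"translation": [0,0,0],"rot": [0,0,0],"grip": 0.022},{"translation": [0,0,0],"rot": [0,0,0],"grip": 0.022},{"translation": [0,0,0],"rot": [0,0,0],"grip": 0.034},{"translation": [0,0,0],"rot": [0,0,0],"grip": 0.04},{"translation": [0,0,0],"rot": [0,0,0],"grip": 0.046}]}}

```text
t: 24.88
eef_pos: [0.6057, 0.1535, 0.0401]
tool_rot: [-0.0, 1.0, 0.0, -0.0]
contact_force: [0.1, -0.3, 0.5]
gripper_width: 0.535
```

>>> {"op": "send_rows", "data": {"commands": [{"translation": [0,0,0],"rot": [0,0,0],"grip": 0.06},{"translation": [0,0,0],"rot": [0,0,0],"grip": 0.075},{"translation": [0,0,0],"rot": [0,0,0],"grip": 0.085},{"translation": [0,0,-0.01],"rot": [0,0,0],"grip": 0.085},{"translation": [0,0,-0.02],"rot": [0,0,0],"grip": 0.085}]}}

```text
t: 25.3
eef_pos: [0.604, 0.153, 0.0688]
tool_rot: [0.001, 1.0, 0.0, -0.002]
contact_force: [-0.1, -0.5, 0.8]
gripper_width: 0.995
```

>>> {"op": "send_rows", "data": {"commands": [{"translation": [0,0,-0.03],"rot": [0,0,0],"grip": 0.085},{"translation": [0,0,-0.035],"rot": [0,0,0],"grip": 0.085},{"translation": [0,0,-0.035],"rot": [0,0,0],"grip": 0.085},{"translation": [0,0,-0.035],"rot": [0,0,0],"grip": 0.085},{"translation": [0,0,-0.02],"rot": [0,0,0],"grip": 0.085}]}}

```text
t: 25.72
eef_pos: [0.607, 0.1544, 0.2306]
tool_rot: [-0.001, 1.0, 0.0, 0.003]
contact_force: [1.5, 0.6, 0.0]
gripper_width: 0.996
```

>>> {"op": "send_rows", "data": {"commands": [{"translation": [-0.035,0,0],"rot": [0,0,0],"grip": 0.085},{"translation": [-0.035,0,0],"rot": [0,0,0],"grip": 0.085},{"translation": [-0.035,0,0],"rot": [0,0,0],"grip": 0.085},{"translation": [-0.035,0,0],"rot": [0,0,0],"grip": 0.085},{"translation": [-0.03,0,0],"rot": [0,0,0],"grip": 0.085}]}}

```text
t: 26.13
eef_pos: [0.4333, 0.1534, 0.2257]
tool_rot: [0.0, 1.0, 0.001, 0.0]
contact_force: [0.1, -0.0, -0.1]
gripper_width: 0.992
```

>>> {"op": "send_rows", "data": {"commands": [{"translation": [0,0,0],"rot": [0,0,0],"grip": 0.085},{"translation": [0,0,0],"rot": [0,0,0],"grip": 0.085},{"translation": [0,0,0],"rot": [0,0,0],"grip": 0.085},{"translation": [0,0,0],"rot": [0,0,0],"grip": 0.085},{"translation": [0,0,0],"rot": [0,0,0],"grip": 0.085}]}}

```text
t: 26.55
eef_pos: [0.4368, 0.1535, 0.2254]
tool_rot: [-0.0, 1.0, -0.0, 0.0]
contact_force: [0.1, 0.2, -0.3]
gripper_width: 0.994
```

```bash
python3 - <<'E'
from station import *
from h import *
caps={"c":(45,.606,.1537),"a":(60,.6205,.055),"d":(75,.635,-.0437),"b":(90,.649,-.143)}
for n in ["top","side"]:
    r=read_camera(n);cv2.imwrite(f"pics/{n}1.png",r["pixels"][:,:,::-1]);W=cloud(r)
    for c,(H,x,y) in caps.items():
        h=(H+8)/1e3
        m=(abs(W[...,2]-h)<.006)&(np.hypot(W[...,0]-x,W[...,1]-y)<.048)
        v,u=np.nonzero(m)
        if not len(v): print(n,c,"none");continue
        R=ray(r,np.c_[u,v],h)[:,:2].astype(np.float32);(X,Y),q=cv2.minEnclosingCircle(R)
        print(n,c,m.sum(),"off mm",np.round([(X-x)*1e3,(Y-y)*1e3,q*2e3],1),"mean",np.round((R.mean(0)-[x,y])*1e3,1),"z",np.median(W[m][:,2]).round(4))
E
```

```text
top c 225 off mm [-0.7 -0.3 33.2] mean [-1.3 -0.8] z 0.0547
top a 413 off mm [-0.6 -0.9 43. ] mean [-1.  -0.8] z 0.0698
top d 633 off mm [-1.1 -0.  53. ] mean [-1.2  0.1] z 0.0848
top b 934 off mm [-1.1  2.2 63.7] mean [-1.2  2.1] z 0.0998
side c 152 off mm [-3.3 -3.7 38.2] mean [-3.5 -4.1] z 0.0534
side a 306 off mm [-2.9 -4.1 47.7] mean [-3.5 -3.8] z 0.0686
side d 554 off mm [-2.6 -3.3 57.1] mean [-3.4 -3.2] z 0.0838
side b 995 off mm [-3.5 -1.1 65.5] mean [-3.9 -1.7] z 0.0987
```

View pics/top1.png

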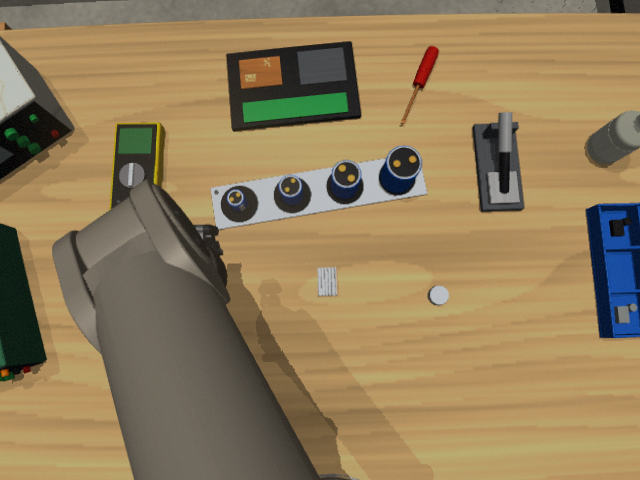

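View pics/side1.png

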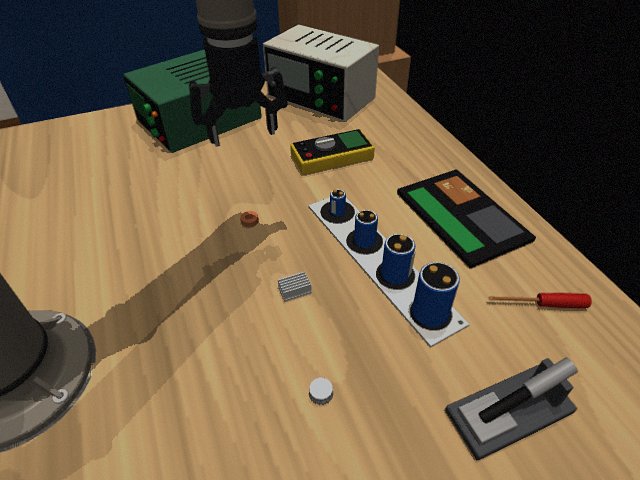

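All four stand upright and rise in size away from the meter (top view lids at 236,198; 290,187; 347,175; 402,160). They are within about 5 mm of their pad centres, and the gripper is clear.

```bash
python3 -c "
from station import *
print(hand_in())"
```

```text
the job is handed in; nothing more can be done
None
```

The four capacitors stand upright on the pads in order of size, and I handed the job in at about 27 s. The meter is on the left (+y), so cap_c is on pad_1, cap_a on pad_2, cap_d on pad_3 and cap_b on pad_4. I moved them in the order d, b, a, c, gripping with the jaws along x to stay clear of the odds and ends.

- **Centring:** My last check puts every capacitor within 3 mm of its pad's centre in the top view and within about 5 mm in the side view; the limit is 13 mm.
- **Disagreement:** The two views differ by about 2–4 mm, roughly as they did at the start, so I put it down to calibration.
- **Height and release:** Lid heights measured about 0.4–2 mm above nominal, which fits all four resting on their pads. The gripper was open and well clear when I handed in.
- **Not checked:** I judged uprightness by eye in the pictures, with no angle measured. `hand_in()` reports no verdict.

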